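# Open the nursery's irrigation valve by one turn

### The arm

A 7-joint arm with a two-finger parallel gripper is mounted at the origin on the work surface. World frame = base frame: x ahead of the robot, y to its left, z up, the work surface at z = 0. Lengths are in m, angles in rad, forces in N, time in s.
With the tool pointing down it reaches from about 0.425 to 1.025 m from the base axis. Payload 9.4 kg.
Tool frame: the origin (TCP) lies midway between the tips of the shut fingers; the grasp point (between the pads) lies bot.pinch_z behind it (bot.pinch_z is the distance from the TCP to the grasp point, in m); x points along the fingers, y is the direction in which the jaws open and shut, and the axes are right-handed (so a half turn about x gives the same grasp; the last joint's range is limited). The gripper opens to 85 mm and grips with 20 to 120 N. Pads are 22 mm wide; open, the fingers measure 114 mm over their backs; the gripper's body (76 mm by 85 mm) begins 54 mm behind the grasp point. The pads swing forward as they close: fully open they stand 13 mm farther back than shut.
Start: joints at [1.223, 0.599, -0.003, 1.599, 0.002, 0.943, -0.08], TCP at [0.194, -0.699, 0.231] pointing down, gripper open.
Joint ranges: [-2.57, 2.57], [-0.35, 1.97], [-1.29, 1.29], [0.11, 2.56], [-1.05, 4.19], [0.11, 1.86], [-2.63, 2.63]. Speed limits (rad/s): [2.22, 2.22, 3.01, 3.01, 3.14, 3.14, 3.14].

### API

Orientations are given as a rotation vector (axis times angle).
In Python, from bench import telemetry, grab_frame, camera_params, finish_job, bot gives the robot as it stands. The module is installed in compiled form; this text tells all that it offers.
- The arm moves only by the tool step_arm, never from a script. Its argument "targets" is a list that holds one entry, the list of rows, each a list of 7 numbers: the opening, from 0 (shut) to 1 (fully open), then the shift along the tool's x, y, z in m, then the turn, a rotation vector about the tool's x, y, z in rad. In form: [[[hand, dx, dy, dz, wx, wy, wz], ...]]. A call has 1 to 10 rows; each row is the pose to reach, as a shift and turn from the pose commanded when the call began, along the tool's axes at that moment; what a row does not reach only later rows make up. A row lasts 1/12 s, in which the tool goes at most 41.7 mm and 7.16 degrees, less where a joint would pass 70% of its speed; a pose out of reach is approached as far as the arm can. A call with a gripper value outside its range is refused whole. The fingers move at their own pace and stop on an object; "squeeze" is the grip in N (left out, the last holds). Time passes only in rows, so rows that repeat a pose let the fingers close. It gives the time, the measured TCP pose, the force and the opening at its end, in the units of the state.
- telemetry.get_state(): the state, without advancing time (a new reading comes with each control period).
- grab_frame(name): name is "scene" or "top" or "wrist"; returns the picture (420x560x3 uint8, red, green, blue); there is no depth.
- camera_params(name): a dict with "camera_matrix" (3x3 intrinsics, pixels), "extrinsics" (4x4, takes a point from camera to world coordinates). Camera axes: x right, y down, z forward; pixel columns grow to the right and rows downward; lengths in m; the calibration is good to about 2 mm. A picture is of the moment at which its call begins: read the wrist's pose just before it. camera_params takes no time and is no camera call; for the wrist camera it gives the pose at the moment of the call.
- finish_job(): hands the job in, once; it reports no verdict.
The state is a dict: "time": time; "joints": joint angles; "joint_velocities": joint speeds; "joint_efforts": joint torques, N m; "position": TCP position; "orientation": TCP orientation; "ft_force": force on the tool from outside, world axes, zero at the start; "wrist_torque": the same for the moment, N m; "opening": opening from 0.0 (shut) to 1.0 (fully open).
Only numpy, scipy, OpenCV 4.12 (cv2) and the standard library are available. Lean on these libraries where they do the work, as an engineer would, in place of code of your own. Each camera call takes 0.05 s, during which the arm holds its last target.

### The job

Open the irrigation valve by exactly one more turn: with the shut fingers or the outside of a finger, push the hand wheel round anticlockwise (seen from above) by its upright handle until the handle is back where it started. Push gently, never pinch the handle; leave the pot, the bottle and the trowel alone, and finish clear of the wheel.

Things in the scene. Friction and masses are not known exactly. Their poses are not given: they have to be found in the camera images.
- hub (a point): centre of the hand wheel, on its vertical turning axis, 149 mm above the bench, at the height of the foot of the handle. The level aluminium wheel is a 14 mm thick rim, 154 mm over all (70 mm radius to the middle of the rim), with three spokes, on top of a brass valve in a low grey pipe that is fixed to the bench. Rim and spokes top out at 147 mm above the bench; only the nut on the hub stands to 156 mm.
- handle: black plastic upright handle mounted on the wheel at the end of one spoke, 65 mm tall and up to 23 mm thick (18 mm at foot and top), standing on the rim 70 mm from the wheel's axis. Origin at the centre of its foot, 149 mm above the bench; its top is 214 mm above the bench; its z axis points up. It can spin freely about its own upright axis (a revolving handle), so its own x and y axes mean nothing. Its start direction varies.
- wheel (a joint): angle of the hand wheel (rad), grows as the wheel turns anticlockwise seen from above (opening); one turn is 6.283. It starts anywhere from 0 to 1.2. Stiff: some 2 to 4 N at the handle turn it, and it stays where it is left. There is no stop or click at one turn.
- pot: small terracotta plant pot with a seedling, 84 mm across, 72 mm high to its rim, standing loose on the bench beside the valve; origin at the centre of its underside. To be left alone.
- bottle: white plastic bottle, 60 mm across, 130 mm tall, standing loose on the bench beside the valve; origin at the centre of its underside. To be left alone.
- trowel: hand trowel lying loose on the bench on the other side of the valve, 255 mm long, 55 mm wide, 26 mm high; origin under its middle, x axis from handle to blade. To be left alone.

How it is judged:
On the way, in this order (a step that is already met when the one before it is completed fails the run):
1. the wheel is on its way round, pushed by the fingers at its handle (value of joint wheel between 2.2 and 4.2 rad and contact force between the fingers and handle above 0.3 N), for 0.02 s.
2. the wheel is on the second half of its turn, still pushed by the fingers at its handle (value of joint wheel between 4.4 and 6 rad and contact force between the fingers and handle above 0.3 N), for 0.02 s.
3. the handle is back where it started, one turn on (value of joint wheel above 6 rad and distance of handle from where it was at the start of the episode below 0.014 m), for 0.1 s.
At the end, for the whole second after the job is handed in: The wheel has turned one full turn anticlockwise and rests, its handle within 14 mm (about 11 degrees) of where it started; pot, bottle and trowel are within 20 mm of where they stood (all of step 3 and value of joint wheel below 7.75 rad and velocity of joint wheel between -0.05 and 0.05 rad/s and distance of each of pot, bottle, trowel from where it was at the start of the episode below 0.02 m); the robot touches nothing.
It fails at once if the wheel was turned the wrong way (at least 29 degrees clockwise from its start) (value of joint wheel below -0.5 rad).
It fails at once if the wheel was driven far past one turn (at least 27 degrees past) (value of joint wheel above 7.95 rad).
It fails at once if the handle was pinched or shoved hard (over 25 N between fingers and handle) (contact force between the fingers and handle above 25 N).
It fails at once if the pot, the bottle or the trowel was pushed, tipped or lifted (distance of any of pot, bottle, trowel from where it was at the start of the episode above 0.02 m or angle between any of pot, bottle's own z axis and vertical above 0.3 rad).
It also fails if it takes over 58 s, if anything falls off the work surface, if the arm or the gripper's body presses on something with over 40 N, if the wrist force passes 120 N, or if a joint passes its speed limit or range.

## Working session

There is one attempt and no reset: what is moved stays moved. The work goes in short steps, Python scripts to look and compute and a tool call to move; the robot and the scene stay as the last step left them, time stands still between calls to the robot, and variables do not carry over. Pictures are saved under pics/ and viewed, and the job is handed in when it is done.

Besides the shell and the picture viewer there is one more tool, called after "Call:" in YAML: its name, and indented under it one key for each argument. step_arm: Moves the arm, as the interface text tells. Its arguments: {"type":"object","properties":{"targets":{"type":"array"},"squeeze":{"type":"number"}},"required":["targets"]}

```bash
mkdir -p pics; python3 - <<'E'
from bench import telemetry, grab_frame, camera_params, bot
import cv2
s=telemetry.get_state();print(s, bot.pinch_z)
for n in("scene","top"):
    im=grab_frame(n);cv2.imwrite(f"pics/{n}0.png",im[:,:,::-1]);p=camera_params(n);print(n,p)
E
```

```text
{'time': 0.0, 'joints': array([ 1.22332454,  0.60013394, -0.00256535,  1.60016207,  0.00181547,
        0.94290607, -0.0797886 ]), 'joint_velocities': array([ 9.84983781e-04, -9.39738349e-04,  9.05883132e-05, -1.09202030e-03,
       -5.14966170e-04,  8.25934129e-04, -9.27258871e-04]), 'joint_efforts': array([-4.85314758e-04, -7.76448941e+01,  1.56350356e+00, -2.58009696e+01,
        1.21631770e-02,  8.80038278e-03,  6.11787698e-06]), 'position': array([ 0.19377916, -0.69811106,  0.23039879]), 'orientation': array([ 2.07688962,  0.28470835, -2.07764749]), 'ft_force': array([-0.07923189,  0.52236441, -0.24887033]), 'wrist_torque': array([ 0.00389012, -0.02761654, -0.08200951]), 'opening': 1.000153216893196} 0.0187
scene {'camera_matrix': array([[449.22085125,   0.        , 273.13937339],
       [  0.        , 449.22085125, 206.14676871],
       [  0.        ,   0.        ,   1.        ]]), 'extrinsics': array([[-0.76425992,  0.36001827, -0.53506412,  0.9923639 ],
       [ 0.64456707,  0.45340788, -0.61559287,  0.4866422 ],
       [ 0.02097761, -0.81535767, -0.5785774 ,  0.53371509],
       [ 0.        ,  0.        ,  0.        ,  1.        ]])}
top {'camera_matrix': array([[492.53502574,   0.        , 278.1344577 ],
       [  0.        , 492.53502574, 209.89417581],
       [  0.        ,   0.        ,   1.        ]]), 'extrinsics': array([[-0.0070001 , -0.98228304,  0.18727259,  0.42897002],
       [-0.99930535,  0.0137268 ,  0.0346466 ,  0.03649911],
       [-0.03660342, -0.18689997, -0.98169679,  0.9534195 ],
       [ 0.        ,  0.        ,  0.        ,  1.        ]])}
```

View pics/scene0.png

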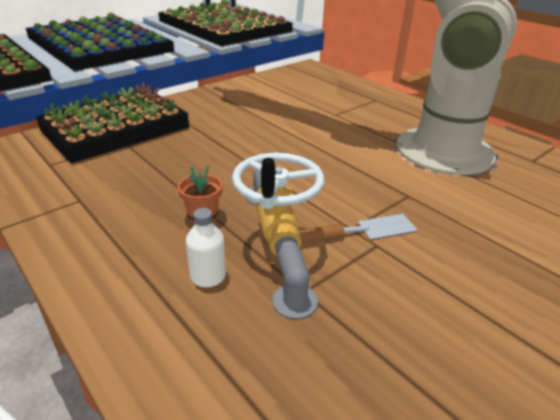

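View pics/top0.png

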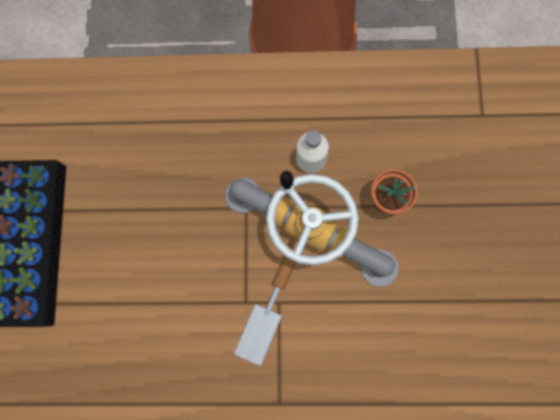

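The scene view shows the white wheel at about (278,180) with the black handle at (268,178). In the top view the hub is near (312,218) and the handle near (287,180). The bottle is at (312,150), the pot at (394,192) and the trowel at (262,320).

```bash
cat > h.py <<'E'
import numpy as np,cv2
def ray(p,uv):
    K=p["camera_matrix"];T=p["extrinsics"]
    d=T[:3,:3]@np.linalg.inv(K)@np.array([uv[0],uv[1],1.]);return T[:3,3],d
def plane(p,uv,z):
    o,d=ray(p,uv);return o+d*(z-o[2])/d[2]
def tri(p1,a,p2,b):
    o1,d1=ray(p1,a);o2,d2=ray(p2,b)
    d1/=np.linalg.norm(d1);d2/=np.linalg.norm(d2)
    t=np.linalg.lstsq(np.c_[d1,-d2],o2-o1,rcond=None)[0]
    x=o1+t[0]*d1;y=o2+t[1]*d2;return (x+y)/2,np.linalg.norm(x-y)
def proj(p,X):
    T=np.linalg.inv(p["extrinsics"]);c=T[:3,:3]@X+T[:3,3];q=p["camera_matrix"]@c;return q[:2]/q[2]
E
python3 - <<'E'
from h import *
from bench import camera_params
P={n:camera_params(n) for n in("scene","top")}
ims={n:cv2.imread(f"pics/{n}0.png") for n in P}
box={"scene":(225,145,335,215),"top":(255,165,370,270)}
for n in P:
    x0,y0,x1,y1=box[n];im=ims[n][y0:y1,x0:x1].astype(int)
    hsv=cv2.cvtColor(im.astype(np.uint8),cv2.COLOR_BGR2HSV)
    m=((hsv[...,1]<60)&(hsv[...,2]>150)).astype(np.uint8)
    nn,lab,st,_=cv2.connectedComponentsWithStats(m);k=1+st[1:,4].argmax()
    m=(lab==k).astype(np.uint8)
    c=max(cv2.findContours(m,0,1)[0],key=cv2.contourArea)+np.array([x0,y0])
    c=c.reshape(-1,2)
    pts=np.array([plane(P[n],q,0.14)[:2] for q in c])
    A=np.c_[2*pts,np.ones(len(pts))];
    w=np.ones(len(pts),bool)
    for _ in range(6):
        s=np.linalg.lstsq(A[w],(pts[w]**2).sum(1),rcond=None)[0];r=np.sqrt(s[2]+s[:2]@s[:2])
        e=abs(np.linalg.norm(pts-s[:2],axis=1)-r);w=e<max(.0025,np.median(e)*1.5)
    print(n,"hub",s[:2],"r",r,w.sum(),len(w))
    b=((hsv[...,2]<60)).astype(np.uint8)
    nn,lab,st,ce=cv2.connectedComponentsWithStats(b);k=1+st[1:,4].argmax()
    print(" handle bbox",st[k]+[x0,y0,0,0,0],ce[k]+[x0,y0])
    for z in(.149,.18,.214):print("  ",z,plane(P[n],ce[k]+[x0,y0],z))
print("bottle cap",plane(P["top"],(313,139),.13),"pot rim",plane(P["top"],(394,192),.072))
for i,uv in enumerate([(285,275),(258,335),(245,360),(282,290)]):print(plane(P["top"],uv,.015))
E
python3 - <<'E'
import cv2
a=cv2.imread('pics/scene0.png')[140:220,220:340];b=cv2.imread('pics/top0.png')[160:280,250:380]
cv2.imwrite('pics/c.png',cv2.hconcat([cv2.resize(a,(390,260)),cv2.resize(b,(390,360))[:260]]))
E
```

```text
scene hub [0.56580526 0.00607958] r 0.08046861968845222 149 222
 handle bbox [261 159  14  38 433] [267.57967667 177.31408776]
   0.149 [0.59142118 0.00973702 0.149     ]
   0.18 [0.62372879 0.04816561 0.18      ]
   0.214 [0.65916294 0.0903131  0.214     ]
top hub [0.56919521 0.0084074 ] r 0.0760247197791611 245 275
 handle bbox [281 172  12  17 160] [286.25   179.5125]
   0.149 [0.63426442 0.05086295 0.149     ]
   0.18 [0.62635297 0.05030941 0.18      ]
   0.214 [0.6176759 0.0497023 0.214    ]
bottle cap [0.71121445 0.00375797 0.13      ] pot rim [ 0.62730875 -0.14357432  0.072     ]
[0.48240193 0.05749802 0.015     ]
[0.37240501 0.10862338 0.015     ]
[0.32788355 0.13254824 0.015     ]
[0.4544232  0.06341411 0.015     ]
```

View pics/c.png

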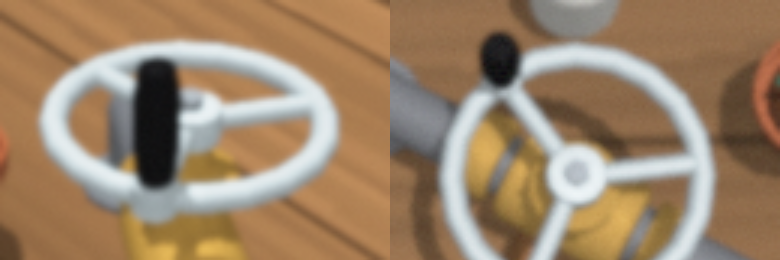

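```bash
python3 - <<'E'
from h import *
from bench import camera_params,telemetry
from scipy.spatial.transform import Rotation as R
P={n:camera_params(n) for n in("scene","top")}
print("handle mid",tri(P["scene"],(267.6,177.3),P["top"],(286.25,179.5)))
print("nut top", plane(P["top"],(312,217.3),.156), plane(P["scene"],(220+190/3.25,140+98/3.25),.156))
s=telemetry.get_state();M=R.from_rotvec(s["orientation"]).as_matrix();print(M)
yaw=np.arctan2(M[1,1],M[0,1]);print("y axis yaw deg",np.degrees(yaw),"z",np.degrees(np.arctan2(M[1,2],M[0,2])))
print(M.T@(np.array([.637,-.02,.231])-s["position"]))
E
```

```text
handle mid (array([0.6257658 , 0.05038879, 0.18192159]), np.float64(0.00032283378692287687))
nut top [0.56794674 0.00914604 0.156     ] [0.57049773 0.01226387 0.156     ]
[[-5.25443879e-04  2.67448728e-01 -9.63571949e-01]
 [ 1.35262383e-03 -9.63571011e-01 -2.67449205e-01]
 [-9.99998947e-01 -1.44387993e-03  1.44544967e-04]]
y axis yaw deg -74.48747588482706 z -164.48746392686576
[ 1.62699600e-04 -5.34921507e-01 -6.08464735e-01]
```

Call:
step_arm:
  targets:
    - [[0,0,-0.027,-0.031,0.027,0,0],[0,0,-0.054,-0.061,0.054,0,0],[0,0,-0.08,-0.092,0.081,0,0],[0,0,-0.107,-0.122,0.108,0,0],[0,0,-0.134,-0.152,0.135,0,0],[0,0,-0.16,-0.183,0.162,0,0],[0,0,-0.187,-0.213,0.19,0,0],[0,0,-0.214,-0.244,0.217,0,0],[0,0,-0.24,-0.274,0.244,0,0],[0,0,-0.267,-0.304,0.271,0,0]]

```text
time: 0.93
position: [0.4161, -0.3582, 0.2312]
orientation: [-2.22, 0.002, 2.221]
ft_force: [0.7, 0.1, -0.4]
opening: 0.0
```

```bash
cat > st.py <<'E'
from bench import telemetry
from scipy.spatial.transform import Rotation as R
import sys
s=telemetry.get_state();M=R.from_rotvec(s["orientation"]).as_matrix();print(s["time"],s["position"],s["ft_force"],s["opening"]);print(M.round(4))
if len(sys.argv)>1: print("shift",M.T@([float(v) for v in sys.argv[1:]]-s["position"]))
E
python3 st.py .637 -.02 .231
```

```text
0.9333 [ 0.41608285 -0.35822888  0.23115249] [ 0.68604215  0.13818463 -0.43902183] 0.00023139189215133863
[[-2.0e-04 -1.6e-03 -1.0e+00]
 [ 1.0e-04 -1.0e+00  1.6e-03]
 [-1.0e+00 -1.0e-04  2.0e-04]]
shift [ 1.41138240e-04 -3.38590559e-01 -2.20362426e-01]
```

Call:
step_arm:
  targets:
    - [[0,0,-0.034,-0.022,0,0,0],[0,0,-0.068,-0.044,0,0,0],[0,0,-0.102,-0.066,0,0,0],[0,0,-0.135,-0.088,0,0,0],[0,0,-0.169,-0.11,0,0,0],[0,0,-0.203,-0.132,0,0,0],[0,0,-0.237,-0.154,0,0,0],[0,0,-0.271,-0.176,0,0,0],[0,0,-0.305,-0.198,0,0,0],[0,0,-0.339,-0.22,0,0,0]]

```text
time: 1.77
position: [0.6361, -0.0191, 0.231]
orientation: [2.221, -0.0, -2.222]
ft_force: [0.4, -0.2, -0.6]
opening: -0.001
```

Call:
step_arm:
  targets:
    - [[0,0.015,0,0,0,0,0],[0,0.03,0,0,0,0,0],[0,0.045,0,0,0,0,0],[0,0.06,0,0,0,0,0],[0,0.06,0,0,0,0,0]]

```text
time: 2.18
position: [0.6337, -0.0208, 0.1682]
orientation: [2.216, 0.0, -2.227]
ft_force: [-0.6, 1.0, -0.3]
opening: -0.003
```

```bash
python3 st.py; python3 - <<'E'
from bench import grab_frame
import cv2
a=grab_frame("scene");b=grab_frame("top")
cv2.imwrite('pics/d.png',cv2.resize(cv2.hconcat([a[80:340,140:440],b[80:340,180:480]]),None,fx=1.3,fy=1.3)[:,:,::-1])
E
```

```text
2.1833 [ 0.63371786 -0.02081573  0.16817737] [-0.57642849  1.03809846 -0.32176966] -0.002596356331132594
[[-5.1e-03  3.0e-04 -1.0e+00]
 [-2.0e-04 -1.0e+00 -3.0e-04]
 [-1.0e+00  2.0e-04  5.1e-03]]
```

View pics/d.png

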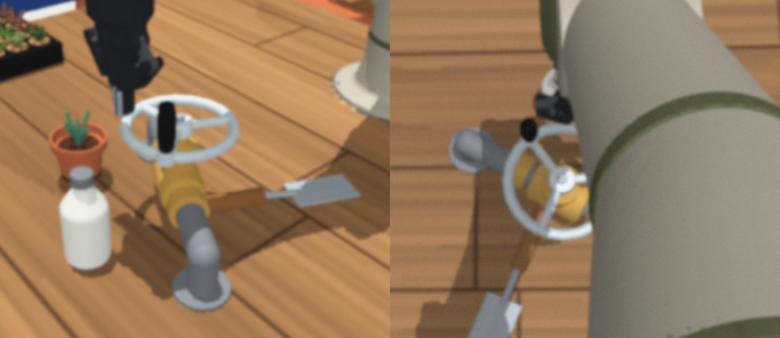

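```bash
cat > arc.py <<'E'
import numpy as np,sys,json
# start commanded x,y ; list of angles deg
a=[float(v) for v in sys.argv[1:]]
x0,y0=a[:2]
rows=[]
for t in a[2:]:
    t=np.radians(t);x=.568+.07*np.cos(t);y=.0085+.07*np.sin(t)
    rows.append([0,0,round(-(y-y0),3),round(-(x-x0),3),0,0,0])
print(json.dumps([rows])); print("end",x0-rows[-1][3],y0-rows[-1][2])
E
python3 arc.py .636 -.0195 -16 -10 -5 -1 2 5 8 11 14 17
```

```text
[[[0, 0, -0.009, 0.001, 0, 0, 0], [0, 0, -0.016, -0.001, 0, 0, 0], [0, 0, -0.022, -0.002, 0, 0, 0], [0, 0, -0.027, -0.002, 0, 0, 0], [0, 0, -0.03, -0.002, 0, 0, 0], [0, 0, -0.034, -0.002, 0, 0, 0], [0, 0, -0.038, -0.001, 0, 0, 0], [0, 0, -0.041, -0.001, 0, 0, 0], [0, 0, -0.045, 0.0, 0, 0, 0], [0, 0, -0.048, 0.001, 0, 0, 0]]]
end 0.635 0.0285
```

Call:
step_arm:
  targets:
    - [[0,0,-0.009,0.001,0,0,0],[0,0,-0.016,-0.001,0,0,0],[0,0,-0.022,-0.002,0,0,0],[0,0,-0.027,-0.002,0,0,0],[0,0,-0.03,-0.002,0,0,0],[0,0,-0.034,-0.002,0,0,0],[0,0,-0.038,-0.001,0,0,0],[0,0,-0.041,-0.001,0,0,0],[0,0,-0.045,0.0,0,0,0],[0,0,-0.048,0.001,0,0,0]]

```text
time: 3.12
position: [0.6346, 0.0268, 0.1713]
orientation: [2.222, -0.001, -2.221]
ft_force: [1.2, -4.3, 0.8]
opening: -0.0
```

```bash
python3 st.py; python3 arc.py .635 .0285 20 23 27 31 36 41 46 51 56 61
```

```text
3.1167 [0.63464668 0.02678903 0.17134213] [ 1.21566935 -4.25891497  0.7544643 ] -0.00029607175793927115
[[ 4.e-04 -5.e-04 -1.e+00]
 [-6.e-04 -1.e+00  5.e-04]
 [-1.e+00  6.e-04 -4.e-04]]
[[[0, 0, -0.004, 0.001, 0, 0, 0], [0, 0, -0.007, 0.003, 0, 0, 0], [0, 0, -0.012, 0.005, 0, 0, 0], [0, 0, -0.016, 0.007, 0, 0, 0], [0, 0, -0.021, 0.01, 0, 0, 0], [0, 0, -0.026, 0.014, 0, 0, 0], [0, 0, -0.03, 0.018, 0, 0, 0], [0, 0, -0.034, 0.023, 0, 0, 0], [0, 0, -0.038, 0.028, 0, 0, 0], [0, 0, -0.041, 0.033, 0, 0, 0]]]
end 0.602 0.0695
```

Contact is made at about 4 N. I'll keep pushing round.

Call:
step_arm:
  targets:
    - [[0,0,-0.004,0.001,0,0,0],[0,0,-0.007,0.003,0,0,0],[0,0,-0.012,0.005,0,0,0],[0,0,-0.016,0.007,0,0,0],[0,0,-0.021,0.01,0,0,0],[0,0,-0.026,0.014,0,0,0],[0,0,-0.03,0.018,0,0,0],[0,0,-0.034,0.023,0,0,0],[0,0,-0.038,0.028,0,0,0],[0,0,-0.041,0.033,0,0,0]]

```text
time: 3.95
position: [0.6011, 0.0687, 0.1713]
orientation: [-2.222, -0.001, 2.221]
ft_force: [4.6, -1.7, 0.6]
opening: -0.003
```

```bash
python3 st.py; python3 - <<'E'
from bench import grab_frame
import cv2
a=grab_frame("scene");b=grab_frame("top")
cv2.imwrite('pics/e.png',cv2.resize(cv2.hconcat([a[80:340,140:440],b[80:340,180:480]]),None,fx=1.3,fy=1.3)[:,:,::-1])
E
python3 arc.py .602 .0695 66 71 76 81 86 91 96 101 106 111
```

```text
3.95 [0.60105012 0.06873487 0.17133086] [ 4.61504445 -1.68138228  0.56666826] -0.002553290815975614
[[ 3.e-04  1.e-04 -1.e+00]
 [ 3.e-04 -1.e+00 -1.e-04]
 [-1.e+00 -3.e-04 -3.e-04]]
[[[0, 0, -0.003, 0.006, 0, 0, 0], [0, 0, -0.005, 0.011, 0, 0, 0], [0, 0, -0.007, 0.017, 0, 0, 0], [0, 0, -0.008, 0.023, 0, 0, 0], [0, 0, -0.009, 0.029, 0, 0, 0], [0, 0, -0.009, 0.035, 0, 0, 0], [0, 0, -0.009, 0.041, 0, 0, 0], [0, 0, -0.008, 0.047, 0, 0, 0], [0, 0, -0.006, 0.053, 0, 0, 0], [0, 0, -0.004, 0.059, 0, 0, 0]]]
end 0.5429999999999999 0.07350000000000001
```

View pics/e.png

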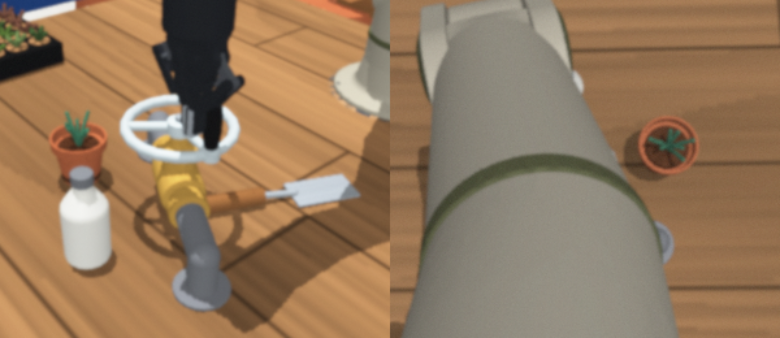

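The left half of the picture (scene view) shows the handle at about (212,135), pushed ahead of the shut fingers at (187,125). Pot and bottle are where they were. I'll go on.

Call:
step_arm:
  targets:
    - [[0,0,-0.003,0.006,0,0,0],[0,0,-0.005,0.011,0,0,0],[0,0,-0.007,0.017,0,0,0],[0,0,-0.008,0.023,0,0,0],[0,0,-0.009,0.029,0,0,0],[0,0,-0.009,0.035,0,0,0],[0,0,-0.009,0.041,0,0,0],[0,0,-0.008,0.047,0,0,0],[0,0,-0.006,0.053,0,0,0],[0,0,-0.004,0.059,0,0,0]]

```text
time: 4.88
position: [0.5419, 0.072, 0.1713]
orientation: [-2.221, -0.0, 2.221]
ft_force: [2.7, 1.4, -1.0]
opening: -0.003
```

```bash
python3 st.py; python3 arc.py .543 .0735 116 121 126 131 136 141 146 151 156 161
```

```text
4.8833 [0.54189701 0.07199137 0.17128313] [ 2.7486107   1.39407672 -1.01208494] -0.0027713800857663293
[[ 0.e+00 -0.e+00 -1.e+00]
 [ 2.e-04 -1.e+00  0.e+00]
 [-1.e+00 -2.e-04 -0.e+00]]
[[[0, 0, 0.002, 0.006, 0, 0, 0], [0, 0, 0.005, 0.011, 0, 0, 0], [0, 0, 0.008, 0.016, 0, 0, 0], [0, 0, 0.012, 0.021, 0, 0, 0], [0, 0, 0.016, 0.025, 0, 0, 0], [0, 0, 0.021, 0.029, 0, 0, 0], [0, 0, 0.026, 0.033, 0, 0, 0], [0, 0, 0.031, 0.036, 0, 0, 0], [0, 0, 0.037, 0.039, 0, 0, 0], [0, 0, 0.042, 0.041, 0, 0, 0]]]
end 0.502 0.03149999999999999
```

Call:
step_arm:
  targets:
    - [[0,0,0.002,0.006,0,0,0],[0,0,0.005,0.011,0,0,0],[0,0,0.008,0.016,0,0,0],[0,0,0.012,0.021,0,0,0],[0,0,0.016,0.025,0,0,0],[0,0,0.021,0.029,0,0,0],[0,0,0.026,0.033,0,0,0],[0,0,0.031,0.036,0,0,0],[0,0,0.037,0.039,0,0,0],[0,0,0.042,0.041,0,0,0]]

```text
time: 5.72
position: [0.5008, 0.0293, 0.1714]
orientation: [-2.221, 0.0, 2.222]
ft_force: [1.2, 2.9, 3.5]
opening: -0.006
```

```bash
python3 st.py; python3 arc.py .502 .0315 166 171 176 181 186 191 196 201 206 211;python3 - <<'E'
from bench import grab_frame
import cv2
a=grab_frame("scene")
cv2.imwrite('pics/f.png',cv2.resize(a[80:340,140:440],None,fx=1.8,fy=1.8)[:,:,::-1])
E
```

```text
5.7167 [0.50084904 0.02932813 0.17135826] [1.24870243 2.91946052 3.54677391] -0.00606365003932724
[[-5.e-04 -3.e-04 -1.e+00]
 [-0.e+00 -1.e+00  3.e-04]
 [-1.e+00  0.e+00  5.e-04]]
[[[0, 0, 0.006, 0.002, 0, 0, 0], [0, 0, 0.012, 0.003, 0, 0, 0], [0, 0, 0.018, 0.004, 0, 0, 0], [0, 0, 0.024, 0.004, 0, 0, 0], [0, 0, 0.03, 0.004, 0, 0, 0], [0, 0, 0.036, 0.003, 0, 0, 0], [0, 0, 0.042, 0.001, 0, 0, 0], [0, 0, 0.048, -0.001, 0, 0, 0], [0, 0, 0.054, -0.003, 0, 0, 0], [0, 0, 0.059, -0.006, 0, 0, 0]]]
end 0.508 -0.027499999999999997
```

View pics/f.png

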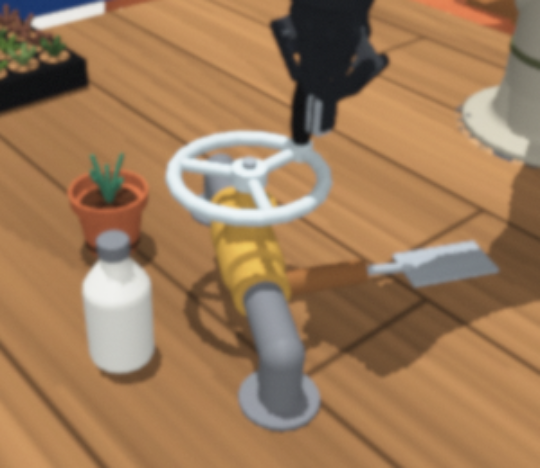

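The handle at about (302,118) is still just ahead of the fingers at (318,115), and nothing else has moved.

Call:
step_arm:
  targets:
    - [[0,0,0.006,0.002,0,0,0],[0,0,0.012,0.003,0,0,0],[0,0,0.018,0.004,0,0,0],[0,0,0.024,0.004,0,0,0],[0,0,0.03,0.004,0,0,0],[0,0,0.036,0.003,0,0,0],[0,0,0.042,0.001,0,0,0],[0,0,0.048,-0.001,0,0,0],[0,0,0.054,-0.003,0,0,0],[0,0,0.059,-0.006,0,0,0]]

```text
time: 6.6
position: [0.5068, -0.03, 0.1709]
orientation: [-2.219, 0.001, 2.223]
ft_force: [-2.7, 2.5, 1.1]
opening: -0.003
```

```bash
python3 st.py; python3 arc.py .508 -.0275 216 221 226 231 236 241 246 251 256 261
```

```text
6.6 [ 0.50681575 -0.03002506  0.17086546] [-2.73012291  2.46609529  1.12678563] -0.003262328662889297
[[-1.8e-03 -7.0e-04 -1.0e+00]
 [-3.0e-04 -1.0e+00  7.0e-04]
 [-1.0e+00  3.0e-04  1.8e-03]]
[[[0, 0, 0.005, -0.003, 0, 0, 0], [0, 0, 0.01, -0.007, 0, 0, 0], [0, 0, 0.014, -0.011, 0, 0, 0], [0, 0, 0.018, -0.016, 0, 0, 0], [0, 0, 0.022, -0.021, 0, 0, 0], [0, 0, 0.025, -0.026, 0, 0, 0], [0, 0, 0.028, -0.032, 0, 0, 0], [0, 0, 0.03, -0.037, 0, 0, 0], [0, 0, 0.032, -0.043, 0, 0, 0], [0, 0, 0.033, -0.049, 0, 0, 0]]]
end 0.557 -0.0605
```

Call:
step_arm:
  targets:
    - [[0,0,0.005,-0.003,0,0,0],[0,0,0.01,-0.007,0,0,0],[0,0,0.014,-0.011,0,0,0],[0,0,0.018,-0.016,0,0,0],[0,0,0.022,-0.021,0,0,0],[0,0,0.025,-0.026,0,0,0],[0,0,0.028,-0.032,0,0,0],[0,0,0.03,-0.037,0,0,0],[0,0,0.032,-0.043,0,0,0],[0,0,0.033,-0.049,0,0,0]]

```text
time: 7.43
position: [0.5569, -0.0624, 0.1712]
orientation: [-2.221, 0.001, 2.222]
ft_force: [-3.2, 0.2, -2.2]
opening: 0.002
```

```bash
python3 st.py; python3 arc.py .557 -.0605 266 271 276 281 286 291 296 301 306 311;python3 - <<'E'
from bench import grab_frame
import cv2
a=grab_frame("scene")
cv2.imwrite('pics/g.png',cv2.resize(a[80:340,140:440],None,fx=1.8,fy=1.8)[:,:,::-1])
E
```

```text
7.4333 [ 0.5569206  -0.06235032  0.17115888] [-3.15097985  0.24732557 -2.21510004] 0.002287634888503885
[[-4.e-04 -3.e-04 -1.e+00]
 [-1.e-04 -1.e+00  3.e-04]
 [-1.e+00  1.e-04  4.e-04]]
[[[0, 0, 0.001, -0.006, 0, 0, 0], [0, 0, 0.001, -0.012, 0, 0, 0], [0, 0, 0.001, -0.018, 0, 0, 0], [0, 0, -0.0, -0.024, 0, 0, 0], [0, 0, -0.002, -0.03, 0, 0, 0], [0, 0, -0.004, -0.036, 0, 0, 0], [0, 0, -0.006, -0.042, 0, 0, 0], [0, 0, -0.009, -0.047, 0, 0, 0], [0, 0, -0.012, -0.052, 0, 0, 0], [0, 0, -0.016, -0.057, 0, 0, 0]]]
end 0.6140000000000001 -0.0445
```

View pics/g.png

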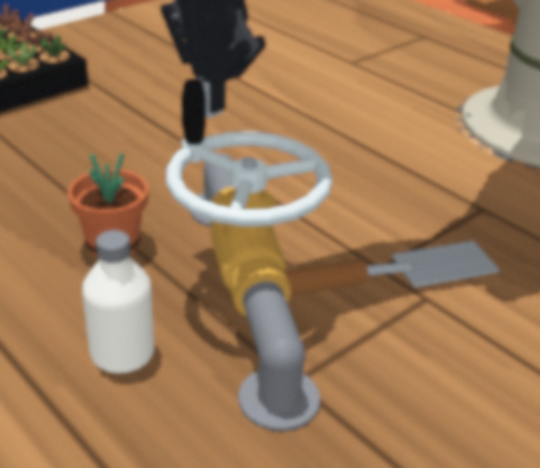

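The handle (193,112) leads the fingers (212,95); on to the last quarter.

Call:
step_arm:
  targets:
    - [[0,0,0.001,-0.006,0,0,0],[0,0,0.001,-0.012,0,0,0],[0,0,0.001,-0.018,0,0,0],[0,0,0,-0.024,0,0,0],[0,0,-0.002,-0.03,0,0,0],[0,0,-0.004,-0.036,0,0,0],[0,0,-0.006,-0.042,0,0,0],[0,0,-0.009,-0.047,0,0,0],[0,0,-0.012,-0.052,0,0,0],[0,0,-0.016,-0.057,0,0,0]]

```text
time: 8.32
position: [0.614, -0.0459, 0.1714]
orientation: [-2.222, 0.001, 2.221]
ft_force: [-2.9, -2.0, 0.1]
opening: 0.002
```

```bash
python3 st.py; python3 arc.py .614 -.0445 316 321 326 331 336 341 346 351 356 359
```

```text
8.3167 [ 0.61401298 -0.04591489  0.17135318] [-2.90532647 -1.98692811  0.05650715] 0.0021213115821068617
[[ 2.e-04 -3.e-04 -1.e+00]
 [-3.e-04 -1.e+00  3.e-04]
 [-1.e+00  3.e-04 -2.e-04]]
[[[0, 0, -0.004, -0.004, 0, 0, 0], [0, 0, -0.009, -0.008, 0, 0, 0], [0, 0, -0.014, -0.012, 0, 0, 0], [0, 0, -0.019, -0.015, 0, 0, 0], [0, 0, -0.025, -0.018, 0, 0, 0], [0, 0, -0.03, -0.02, 0, 0, 0], [0, 0, -0.036, -0.022, 0, 0, 0], [0, 0, -0.042, -0.023, 0, 0, 0], [0, 0, -0.048, -0.024, 0, 0, 0], [0, 0, -0.052, -0.024, 0, 0, 0]]]
end 0.638 0.0075
```

Call:
step_arm:
  targets:
    - [[0,0,-0.004,-0.004,0,0,0],[0,0,-0.009,-0.008,0,0,0],[0,0,-0.014,-0.012,0,0,0],[0,0,-0.019,-0.015,0,0,0],[0,0,-0.025,-0.018,0,0,0],[0,0,-0.03,-0.02,0,0,0],[0,0,-0.036,-0.022,0,0,0],[0,0,-0.042,-0.023,0,0,0],[0,0,-0.048,-0.024,0,0,0],[0,0,-0.052,-0.024,0,0,0]]

```text
time: 9.15
position: [0.6378, 0.007, 0.1715]
orientation: [2.222, 0.001, -2.221]
ft_force: [-0.6, -3.4, 4.0]
opening: -0.003
```

```bash
python3 st.py; cat > hd.py <<'E'
from bench import grab_frame,camera_params
from h import *
import sys
n=sys.argv[1]
a=grab_frame("scene");b=grab_frame("top")
cv2.imwrite(f'pics/{n}_s.png',a[:,:,::-1]);cv2.imwrite(f'pics/{n}_t.png',b[:,:,::-1])
cv2.imwrite(f'pics/{n}.png',cv2.resize(cv2.hconcat([a[80:340,140:440],b[80:340,180:480]]),None,fx=1.3,fy=1.3)[:,:,::-1])
E
python3 hd.py i
```

```text
9.15 [0.63777981 0.00699759 0.171474  ] [-0.64858883 -3.3546992   4.00081861] -0.0031884045390268064
[[ 5.e-04  4.e-04 -1.e+00]
 [ 3.e-04 -1.e+00 -4.e-04]
 [-1.e+00 -3.e-04 -5.e-04]]
```

View pics/i.png

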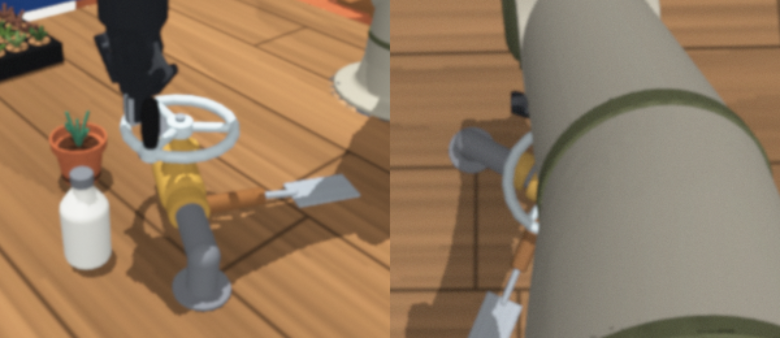

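```bash
python3 - <<'E'
from h import *
from bench import camera_params
p=camera_params("scene")
# predicted handle top/mid/foot pixel for handle angles
for a in (20,24,28,32,36):
    t=np.radians(a);X=np.array([.568+.07*np.cos(t),.0085+.07*np.sin(t),0])
    print(a,[proj(p,X+[0,0,z]).round(1) for z in(.149,.1815,.214)])
im=cv2.imread('pics/i_s.png')
cv2.imwrite('pics/i2.png',cv2.resize(im[140:215,220:320],None,fx=7,fy=7,interpolation=cv2.INTER_CUBIC))
E
```

```text
20 [array([255.8, 192.3]), array([255.8, 174.3]), array([255.7, 155.3])]
24 [array([258.6, 193.2]), array([258.6, 175.2]), array([258.7, 156.1])]
28 [array([261.4, 194. ]), array([261.6, 175.9]), array([261.7, 156.8])]
32 [array([264.4, 194.6]), array([264.6, 176.5]), array([264.8, 157.4])]
36 [array([267.5, 195.2]), array([267.8, 177.1]), array([268.1, 157.9])]
```

View pics/i2.png

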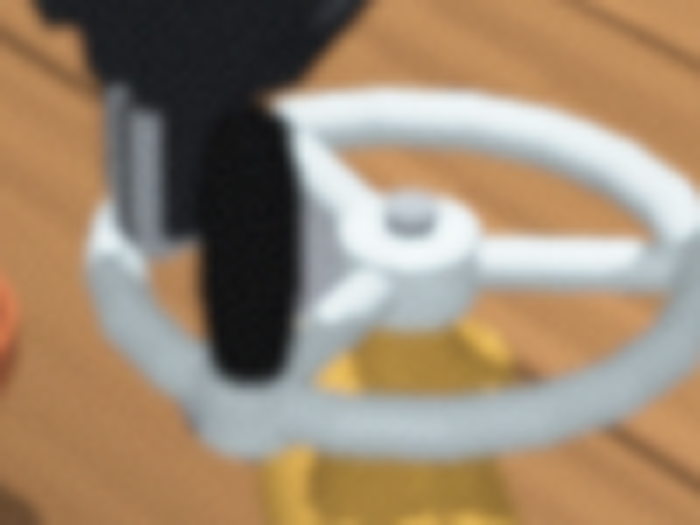

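The handle column is at 255.6 px, which is about 20° on the wheel; the start was 267.6 px, or 36°. So 16° are left.

```bash
python3 arc.py .638 .0075 2 5 8 10 12 14 15 15
```

```text
[[[0, 0, -0.003, 0.0, 0, 0, 0], [0, 0, -0.007, 0.0, 0, 0, 0], [0, 0, -0.011, 0.001, 0, 0, 0], [0, 0, -0.013, 0.001, 0, 0, 0], [0, 0, -0.016, 0.002, 0, 0, 0], [0, 0, -0.018, 0.002, 0, 0, 0], [0, 0, -0.019, 0.002, 0, 0, 0], [0, 0, -0.019, 0.002, 0, 0, 0]]]
end 0.636 0.0265
```

Call:
step_arm:
  targets:
    - [[0,0,-0.003,0,0,0,0],[0,0,-0.007,0,0,0,0],[0,0,-0.011,0.001,0,0,0],[0,0,-0.013,0.001,0,0,0],[0,0,-0.016,0.002,0,0,0],[0,0,-0.018,0.002,0,0,0],[0,0,-0.019,0.002,0,0,0],[0,0,-0.019,0.002,0,0,0]]

```text
time: 9.92
position: [0.6357, 0.0255, 0.1713]
orientation: [-2.222, -0.001, 2.221]
ft_force: [0.3, -2.4, 3.5]
opening: -0.001
```

```bash
python3 st.py; python3 hd.py j; python3 - <<'E'
from h import *
for n in ("scene0","j_s"):
    im=cv2.imread(f'pics/{n}.png');hsv=cv2.cvtColor(im,cv2.COLOR_BGR2HSV)
    b=(hsv[178:194,245:285,2]<70);print(n,[ (np.flatnonzero(r).mean()+245).round(1) if r.any() else None for r in b])
E
```

```text
9.9167 [0.63567766 0.02552852 0.17126885] [ 0.28119302 -2.44929961  3.48571421] -0.0014148024185278584
[[ 3.e-04  2.e-04 -1.e+00]
 [ 4.e-04 -1.e+00 -2.e-04]
 [-1.e+00 -4.e-04 -3.e-04]]
scene0 [np.float64(267.0), np.float64(267.0), np.float64(267.0), np.float64(267.0), np.float64(267.0), np.float64(267.0), np.float64(267.0), np.float64(267.0), np.float64(267.0), np.float64(267.5), np.float64(267.5), np.float64(267.5), np.float64(267.5), np.float64(267.5), np.float64(267.5), np.float64(267.5)]
j_s [np.float64(266.0), np.float64(267.0), np.float64(267.0), np.float64(267.0), np.float64(267.0), np.float64(267.0), np.float64(267.0), np.float64(267.0), np.float64(267.0), np.float64(267.5), np.float64(267.5), np.float64(267.5), np.float64(267.5), np.float64(267.5), np.float64(267.0), np.float64(267.0)]
```

The handle is back at its start pixels. I'll back the fingers off clockwise, then go up and away.

Call:
step_arm:
  targets:
    - [[0,0,0.006,0,0,0,0],[0,0,0.016,-0.001,0,0,0],[0,0,0.03,-0.001,0,0,0],[0,-0.02,0.035,0,0,0,0],[0,-0.05,0.035,0,0,0,0],[0,-0.085,0.035,0,0,0,0],[0,-0.12,0.05,0,0,0,0],[0,-0.12,0.09,0,0,0,0],[0,-0.12,0.13,0,0,0,0],[0,-0.12,0.17,0,0,0,0]]

```text
time: 10.85
position: [0.635, -0.1478, 0.292]
orientation: [2.222, -0.0, -2.22]
ft_force: [0.9, -0.4, -0.2]
opening: 0.001
```

Call:
step_arm:
  targets:
    - [[0,0,0.04,0.02,0,0,0],[0,0,0.08,0.04,0,0,0],[0,0,0.115,0.06,0,0,0],[0,0,0.15,0.08,0,0,0],[0,0,0.185,0.1,0,0,0],[0,0,0.22,0.12,0,0,0],[0,0,0.24,0.13,0,0,0],[0,0,0.25,0.13,0,0,0],[0,0,0.25,0.13,0,0,0],[0,0,0.25,0.13,0,0,0]]

```text
time: 11.68
position: [0.5054, -0.395, 0.2909]
orientation: [-2.22, -0.0, 2.221]
ft_force: [-0.5, 1.1, -0.5]
opening: -0.003
```

```bash
python3 st.py; python3 hd.py k; python3 - <<'E'
from h import *
from bench import camera_params
P={n:camera_params(n) for n in("scene","top")}
for pair in (("scene0","top0"),("k_s","k_t")):
    c=[]
    for n,bx in zip(pair,((225,145,335,215),(255,165,370,270))):
        x0,y0,x1,y1=bx;im=cv2.imread(f'pics/{n}.png')
        b=(cv2.cvtColor(im,cv2.COLOR_BGR2HSV)[y0:y1,x0:x1,2]<60).astype(np.uint8)
        _,l,st,ce=cv2.connectedComponentsWithStats(b);k=1+st[1:,4].argmax();c.append(ce[k]+[x0,y0]);print(st[k])
    print(pair,c,tri(P["scene"],c[0],P["top"],c[1]))
for a,b in(("scene0","k_s"),("top0","k_t")):
    d=cv2.absdiff(cv2.imread(f'pics/{a}.png'),cv2.imread(f'pics/{b}.png')).max(2)
    cv2.imwrite(f'pics/diff_{a}.png',(d>40)*np.uint8(255))
a=cv2.imread('pics/diff_scene0.png');b=cv2.imread('pics/diff_top0.png')
cv2.imwrite('pics/diff.png',cv2.resize(cv2.hconcat([a,b]),(800,300)))
E
```

```text
11.6833 [ 0.50538456 -0.39497347  0.29087201] [-0.4981239   1.14602499 -0.47042504] -0.0031624727846699266
[[-1.e-04 -1.e-03 -1.e+00]
 [ 1.e-03 -1.e+00  1.e-03]
 [-1.e+00 -1.e-03  1.e-04]]
[ 36  14  14  38 433]
[ 26   7  12  17 160]
('scene0', 'top0') [array([267.57967667, 177.31408776]), array([286.25  , 179.5125])] (array([0.62576835, 0.05037562, 0.18188674]), np.float64(0.0002831789672773707))
[ 36  14  14  38 448]
[ 26   7  12  17 156]
('k_s', 'k_t') [array([267.39732143, 177.17857143]), array([286.25      , 179.52564103])] (array([0.62582262, 0.05025933, 0.18204814]), np.float64(3.8932932801412805e-05))
```

View pics/k.png

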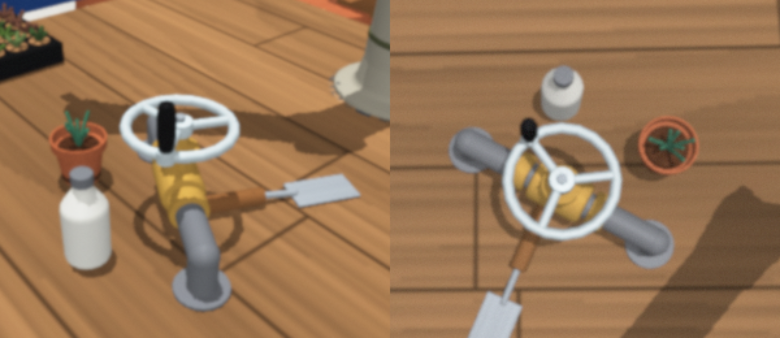

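View pics/diff.png

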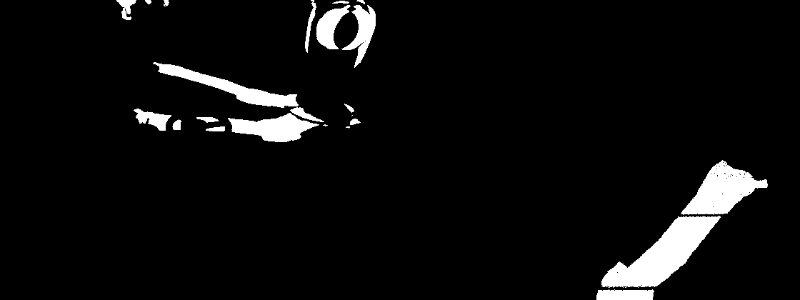

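The handle is within 0.3 mm of its start. The image differences are only the robot and its shadow; pot, bottle and trowel show none.

```bash
python3 -c "
from bench import finish_job
print(finish_job())"
```

```text
the job is handed in; nothing more can be done
None
```

I pushed the hand wheel one full turn anticlockwise by its handle with the shut fingers. Then I backed the fingers off, lifted clear and handed the job in at about 12 s. The hand-in gave no verdict.

- **Handle position:** triangulated from the scene and top views, the handle ended at (0.6258, 0.0503, 0.182) m. It started at (0.6258, 0.0504, 0.182) m, so it is back within about 0.3 mm.
- **Force:** the wrist sensor read about 5 N at most at the end of each push call. I did not see the force between those readings.
- **Other objects:** before-and-after pictures show no change at the pot, bottle or trowel, only the arm and its shadow.
- **Arm:** it finished about 0.4 m from the wheel, touching nothing.

None of my checks failed. The only disagreement was in the first estimates of the hub position, which differed by about 4 mm between the two cameras; the push was unaffected.

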